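# Hold a radiation probe over a covered sample dish

## Task

First push the small black-tipped lever on the sample stage down so that the steel cover swings fully open. Then lift the upright cylindrical radiation probe out of its rest, carry it over the grey lead-brick wall, and hold it upright and centred over the sample dish with its lower end about 8 mm above the dish's rim, never touching the dish, stage, cover or wall with it. Finish while still holding the probe there, and leave everything else on the bench where it stands.

Things in the scene. Friction and masses are not known exactly. Their poses are not given: they have to be found in the camera images.
- stage: Fixed aluminium sample stage: plate 150 x 100 mm, 16 mm thick, spanning x -55..+95 and y -50..+50 mm of its own frame. Origin on the bench under the centre of the sample dish; z up; its x axis points from the dish towards the hinge posts and lever. Two posts (8 mm thick, at x=75, y=+-21 mm, tops at 58 mm) carry the cover's hinge. It stands either left or right of the wall.
- cover (a joint): Cover hinge angle (rad) about the stage's y: 0 = closed flat over the dish, 1.75 = fully open (stop; upright, leaning away from the dish). Starts at 0 to 0.25. Steel cover disc (50 mm across, 3 mm thick, centre 75 mm from the hinge) and lever are one rigid rocker; friction keeps it where left; about 3 N on the lever tip moves it. Open, its top is 145 mm above the bench, 60 mm from the dish's axis.
- cover_hinge (a point): Centre of the hinge line, 75 mm along the stage's x from the dish's axis and 50 mm above the bench. Fixed to the stage and with its axes.
- lever_tip (a point): Centre of the lever's black crossbar (10 mm thick, 34 mm long along the stage's y), 50 mm from the hinge line. Cover closed: the lever rises 65 degrees above the stage's +x; it turns down by the same angle as the joint opens, to 35 degrees below level fully open (21 mm above the bench). Push its upper side away from the dish and down.
- planchet: Loose shallow steel sample dish, 40 mm across, 6 mm high, 30 g, lying in a 4 mm deep round recess of the stage, hidden under the cover at first. Origin at the centre of its underside, 12 mm above the bench; rim top is 18 mm above the bench (2 mm above the plate).
- probe: Loose upright cylindrical radiation probe, 130 mm tall, about 0.18 to 0.35 kg: steel measuring end 44 mm across for the lowest 32 mm, above that a black body 36 mm across up to 126 mm, and a small cap 26 mm across on top. Origin at the centre of its lower end face; z up along its axis. It stands in its rest, with its lower end 12 mm above the bench.
- rest: Fixed grey plastic rest for the probe: base 90 x 90 x 12 mm with a collar of 60 mm outside and 49 mm inside diameter, top 48 mm above the bench. Origin on the bench under its centre, z up. It stands on the other side of the wall from the stage.
- wall: Fixed grey wall of two lead bricks end to end, 260 mm long (its x), 50 mm thick (its y), 100 mm high, between the stage and the rest. Origin at the centre of its underside.
- vial: Bystander: small capped vial 26 mm across, 60 mm tall, standing about 100 mm from the dish's axis on the side opposite the lever. Origin at the centre of its underside.
- bottle: Bystander: amber bottle 58 mm across, 120 mm tall, standing about 115 mm beyond the rest. Origin at the centre of its underside.
- jar: Bystander: jar 54 mm across, 50 mm tall, beyond the far end of the wall. Origin at the centre of its underside.
- beaker: Bystander: glass beaker 68 mm across, 85 mm tall, at the left of the bench. Origin at the centre of its underside.
- tweezers: Bystander: 138 mm long steel tweezers lying flat at the right of the bench, 8 mm thick. Origin near the middle, on the underside.

How it is judged:
By the outcome, as a careful person would: the job done as asked, in the order asked, and still so for the second after the job is handed in, while the arm keeps its last pose, push and grip.
It also fails if it takes over 64 s, if anything falls off the work surface, if the arm or the gripper's body presses on something with over 40 N, if the wrist force passes 120 N, or if a joint passes its speed limit or range.

## Robot

A 6-joint arm with a two-finger parallel gripper is mounted at the origin on the work surface. World frame = base frame: x ahead of the robot, y to its left, z up, the work surface at z = 0. Lengths are in mm, angles in rad, forces in N, time in s.
With the tool pointing down it reaches from about 350 to 975 mm from the base axis. Payload 7.1 kg.
Tool frame: the origin (TCP) lies on the front face of the gripper's body, between the roots of the fingers; the fingertips stand 80 mm ahead of it and the grasp point (between the pads) lies 61 mm ahead of it; z points along the fingers, y is the line along which they close (so a half turn about z gives the same grasp; the last joint's range is limited). The gripper opens to 88 mm and grips with 3 to 60 N. Pads are 20 mm wide; open, the fingers measure 115 mm over their backs; the gripper's body (75 mm by 178 mm) begins 61 mm behind the grasp point.
Start: joints at [1.171, 0.423, 1.63, -0, 1.089, -0.019], TCP at [232.257, 580.226, 302.675] pointing down, gripper open.
Joint ranges: [-3, 3], [-0.9, 2.11], [0.09, 2.58], [-1.31, 4.45], [0.11, 2.69], [-2.54, 2.54]. Speed limits (rad/s): [2.39, 2.39, 3.01, 3.14, 3.14, 3.14].

## Interface

Orientations are given as a rotation vector (axis times angle).
In Python, from workcell import readout, vision, close_job gives the robot as it stands.
- The arm moves only by the tool servo_tool, never from a script. Its argument "plan" is a list that holds one entry, the list of rows, each a list of 7 numbers: the gripper command: -1 is fully open, 1 is shut, values between are in proportion, then the shift along the world's x, y, z in units of 40 mm (1.0 is 40 mm), then the turn, a rotation vector about the world's x, y, z in units of 5 degrees (1.0 is 5 degrees). A call has 1 to 5 rows; each row shifts and turns the commanded pose from where the row before left it; what a row does not reach is not made up. A row lasts 1/12 s, in which the tool goes at most 41.7 mm and 7.16 degrees, less where a joint would pass 70% of its speed; a pose out of reach is approached as far as the arm can. A call is refused whole if a number of a shift passes 1 or a number of a turn 1, either way. A call with a gripper value outside its range is refused whole. The fingers move at their own pace and stop on an object; the grip force is fixed at half the most. Time passes only in rows, so rows that do not move let the fingers close. It gives the time, the measured TCP pose, the force, the opening and the grip force at its end, in the units of the state.
- readout.get_obs(): the state, without advancing time (a new reading comes with each control period).
- vision.get_image(name): name is "scene" or "top" or "wrist"; returns the picture (400x640x3 uint8, red, green, blue); there is no depth.
- vision.camera_params(name): a dict with "fx", "fy", "cx", "cy" (pixels), "D" ([k1, k2, p1, p2, k3] as OpenCV has them; the pictures are not rectified), "rvec" (rotation vector, rad) and "tvec" (3), from world to camera coordinates, as OpenCV has them; the wrist camera has in their place "hand_eye" (4x4, takes a point from camera to tool coordinates, whose origin is the TCP and whose axes are the flange's). Camera axes: x right, y down, z forward; pixel columns grow to the right and rows downward; lengths in mm; the calibration is good to about 2 mm. A picture is of the moment at which its call begins: read the wrist's pose just before it. camera_params takes no time and is no camera call.
- close_job(): hands the job in; it is judged then, once.
The state is a dict: "t": time; "qpos": joint angles; "qvel": joint speeds; "joint_torque": joint torques, N m; "ee_pos": TCP position; "orientation": TCP orientation; "ft_force": force on the tool from outside, world axes, zero at the start; "moment": the same for the moment, N m; "width": finger opening in mm; "grasp_force": force on a finger pad.
Only numpy, scipy, OpenCV 4.12 (cv2) and the standard library are available. Lean on these libraries where they do the work, as an engineer would, in place of code of your own. Each camera call takes 0.05 s, during which the arm holds its last target. There are 200 camera calls.

## Working session

There is one attempt and no reset: what is moved stays moved. The work goes in short steps, Python scripts to look and compute and a tool call to move; the robot and the scene stay as the last step left them, time stands still between calls to the robot, and variables do not carry over. Pictures are saved under pics/ and viewed, at most 10 in all, crops included, and the job is handed in when it is done.

Besides the shell and the picture viewer there is one more tool, called after "Emit:" by a JSON object that holds its "fn" and its "kwargs". servo_tool: Moves the arm, as the interface text tells. Its arguments: {"type":"object","properties":{"plan":{"type":"array"}},"required":["plan"]}

```bash
mkdir -p pics; cat > h.py <<'E'
import numpy as np, cv2
from workcell import readout, vision
def snap(n,f):
    im=np.array(vision.get_image(n)); cv2.imwrite(f,im[:,:,::-1]); return im
def cam(n):
    p=vision.camera_params(n); K=np.array([[p['fx'],0,p['cx']],[0,p['fy'],p['cy']],[0,0,1]]);D=np.array(p['D'],float)
    if 'rvec' in p:
        R=cv2.Rodrigues(np.array(p['rvec'],float))[0]; t=np.array(p['tvec'],float).ravel()
    else:
        o=readout.get_obs(); H=np.array(p['hand_eye']); Rt=cv2.Rodrigues(np.array(o['orientation'],float))[0]
        Rw=Rt@H[:3,:3]; tw=Rt@H[:3,3]+np.array(o['ee_pos']); R=Rw.T; t=-R@tw
    return K,D,R,t
def ray(c,uv):
    K,D,R,t=c
    p=cv2.undistortPoints(np.array(uv,float).reshape(-1,1,2),K,D).reshape(-1,2)
    d=np.c_[p,np.ones(len(p))]@R
    return -R.T@t,d
def onz(c,uv,z):
    o,d=ray(c,uv); return o+d*((z-o[2])/d[:,2])[:,None]
def proj(c,P):
    K,D,R,t=c
    return cv2.projectPoints(np.array(P,float).reshape(-1,3),cv2.Rodrigues(R)[0],t,K,D)[0].reshape(-1,2)
E
python3 - <<'E'
from h import *
for n in('scene','top'):
    snap(n,f'pics/{n}0.png'); K,D,R,t=cam(n); print(n,(-R.T@t).round(),K[0,0],R.round(2).tolist())
o=readout.get_obs();print(o)
E
```

```text
scene [ 908.  652. 1090.] 459.8455814643308 [[-0.87, 0.5, -0.01], [0.41, 0.71, -0.58], [-0.28, -0.51, -0.82]]
top [ 481.    7. 1087.] 361.96866195685857 [[0.01, -1.0, -0.0], [-0.99, -0.01, -0.1], [0.1, 0.0, -0.99]]
{'t': 0.1, 'qpos': array([ 1.17100923e+00,  4.23757030e-01,  1.63062066e+00,  1.82455617e-06,
        1.08860008e+00, -1.90085533e-02]), 'qvel': array([ 4.39988742e-05, -2.72005402e-03, -1.43288111e-03, -9.32338891e-04,
        5.18042827e-04,  2.62372790e-03]), 'joint_torque': array([ 3.23370496e-04, -5.45617175e+01, -2.74326932e+01,  6.45268173e-02,
        1.88809651e-02,  2.80225080e-06]), 'ee_pos': array([232.10235917, 579.87447628, 301.98118551]), 'orientation': array([-5.94464978e-01, -3.08454086e+00,  2.12748714e-03]), 'ft_force': array([-0.49931618, -0.28874218,  0.73356764]), 'moment': array([ 0.09500428,  0.01447758, -0.00325689]), 'grasp_force': 0.0, 'width': 87.63443514277014}
```

View pics/top0.png

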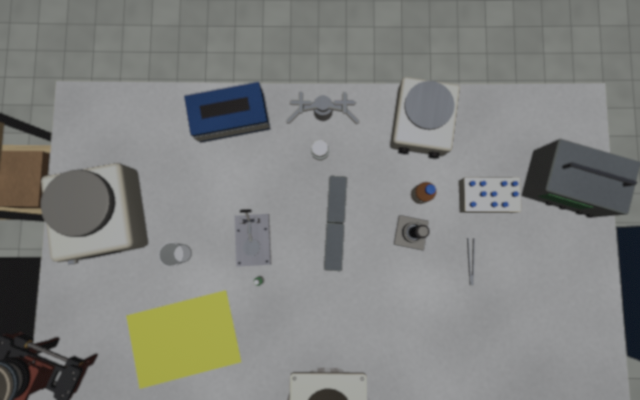

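View pics/scene0.png

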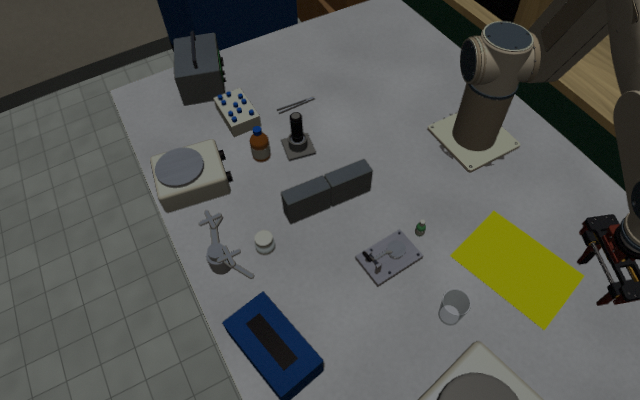

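Top view: stage around (253,240) with lever at (246,211), wall (335,222), rest (411,232) with the probe cap at (421,231), vial (258,281). I'll zoom in on the stage and the rest.

```bash
python3 - <<'E'
import cv2,numpy as np
t=cv2.imread('pics/top0.png'); s=cv2.imread('pics/scene0.png')
z=lambda a,f:cv2.resize(a,None,fx=f,fy=f,interpolation=cv2.INTER_CUBIC)
a=z(t[200:300,225:285],6)[:, :360]; b=z(t[205:255,385:445],6)
c=z(s[220:290,345:430],5)
o=np.zeros((600,790,3),np.uint8); o[:600,:360]=a; o[:300,360:720]=b; o[300:600,360:785]=c[:300,:425]
cv2.imwrite('pics/z1.png',o)
E
```

```text
(no output)
```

View pics/z1.png

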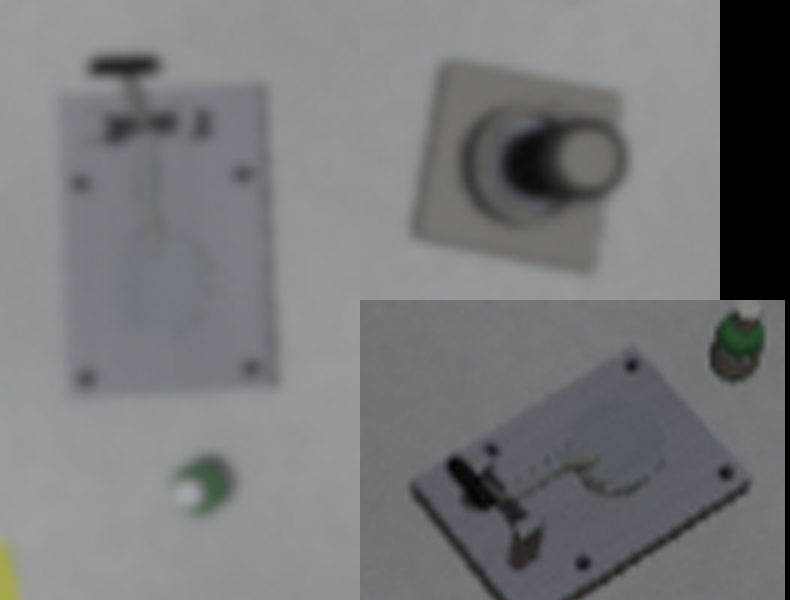

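```bash
python3 - <<'E'
from h import *
t=cam('top'); s=cam('scene')
T=lambda L,ox,oy,f:[((x+.5)/f-.5+ox,(y+.5)/f-.5+oy) for x,y in L]
st=onz(t,T([(60,95),(265,86),(277,383),(72,393)],225,200,6),16)
print(st.round(1).tolist()); 
print('sides',[np.linalg.norm(st[i]-st[(i+1)%4]).round(1) for i in range(4)])
c=st.mean(0); ux=(st[0]+st[1]-st[2]-st[3])[:2]; th=np.arctan2(ux[1],ux[0]); u=ux/np.linalg.norm(ux); v=np.array([-u[1],u[0]])
dish=c[:2]-20*u; print('dish',dish,'th',np.degrees(th))
hinge=dish+75*u
rest=onz(t,T([(87,60),(260,95),(232,272),(55,238)],385,205,6),12); print('rest',rest.round(1).tolist(),rest.mean(0),[np.linalg.norm(rest[i]-rest[(i+1)%4]).round(1) for i in range(4)])
print('cap',onz(t,T([(225,160)],385,205,6),142))
for q in(0,.1,.2,.25):
    a=np.radians(65)-q; P=np.r_[hinge+50*np.cos(a)*u,50+50*np.sin(a)]; print(q,P.round(1),proj(t,P).round(1),proj(s,P).round(1))
print('seen lever',T([(125,65)],225,200,6),T([(465-360,482-300)],345,220,5))
S=onz(s,T([(410-360,487-300),(632-360,350-300),(750-360,485-300)],345,220,5),16);print('scene corners',S.round(1).tolist())
w=onz(t,[(330,176.5),(347,177.5),(341.5,270.5),(324.5,270)],100);print('wall',w.round(0).tolist())
print('vial',onz(t,T([(188,492)],225,200,6),60),'bottle',onz(t,[(430,190)],120))
E
```

```text
[[555.7, 277.7, 16.0], [560.8, 176.6, 16.0], [415.7, 167.5, 16.0], [410.4, 267.1, 16.0]]
sides [np.float64(101.2), np.float64(145.3), np.float64(99.8), np.float64(145.7)]
dish [465.68840903 220.85198483] th 3.897926959139745
rest [[561.6, -210.4, 12.0], [544.8, -295.5, 12.0], [457.9, -279.8, 12.0], [473.8, -193.5, 12.0]] [ 509.52504302 -244.78872156   12.        ] [np.float64(86.7), np.float64(88.3), np.float64(87.8), np.float64(89.4)]
cap [[ 508.80596619 -243.20050806  142.        ]]
0 [561.6 227.4  95.3] [[245.7 211.3]] [[366.3 253.6]]
0.1 [566.  227.7  93. ] [[245.9 209.8]] [[364.8 255. ]]
0.2 [570.2 228.   90.2] [[246.  208.4]] [[363.4 256.4]]
0.25 [572.1 228.1  88.7] [[246.1 207.7]] [[362.7 257.1]]
seen lever [(245.41666666666666, 210.41666666666666)] [(365.6, 256.0)]
scene corners [[566.1, 186.4, 16.0], [416.5, 175.9, 16.0], [410.5, 276.1, 16.0]]
wall [[659.0, -4.0, 100.0], [657.0, -51.0, 100.0], [403.0, -36.0, 100.0], [404.0, 10.0, 100.0]]
vial [[368.16405678 201.0349675   60.        ]] bottle [[ 620.32013565 -272.52046509  120.        ]]
```

Stage and rest are found and their sizes fit, but the two views differ by about 9 mm in y. I'll move above the stage, turn the tool to the stage's axes and check with the wrist camera.

Emit:
{"fn": "servo_tool", "kwargs": {"plan": [[[0.5, 0.7, -1, 0, 0, 0, 1], [0.5, 0.7, -1, 0, 0, 0, 1], [0.5, 0.7, -1, 0, 0, 0, 1], [0.5, 0.7, -1, 0, 0, 0, 1], [0.5, 0.7, -1, 0, 0, 0, 1]]]}}

```text
t: 0.52
ee_pos: [352.2, 407.8, 302.4]
orientation: [0.095, -3.14, 0.001]
ft_force: [0.1, 1.2, 0.9]
width: 58.0
grasp_force: 0.0
```

Emit:
{"fn": "servo_tool", "kwargs": {"plan": [[[1, 0.7, -1, 0, 0, 0, 0.2], [1, 0.7, -1, 0, 0, 0, 0], [1, 0.7, -1, 0, 0, 0, 0], [1, 0.7, -1, 0, 0, 0, 0], [1, 0, 0, 0, 0, 0, 0]]]}}

```text
t: 0.93
ee_pos: [450.3, 268.1, 302.6]
orientation: [-0.106, 3.139, -0.002]
ft_force: [0.0, -0.0, 0.7]
width: 24.7
grasp_force: 0.0
```

```bash
python3 - <<'E'
from h import *
o=readout.get_obs(); print(o['t'],o['ee_pos'],o['orientation'],o['qpos'].round(2)); print(np.round(vision.camera_params('wrist')['hand_eye'],3).tolist())
c=cam('wrist'); print((-c[2].T@c[3]).round(),c[2].round(2).tolist(),c[0][0,0])
print(proj(c,[[466,221,16],[540,226,50],[562,227,95]]))
snap('wrist','pics/w1.png')
E
```

```text
0.9333 [450.28540807 268.09467053 302.56406025] [-1.06416066e-01  3.13897134e+00 -2.47636306e-03] [ 0.52  0.28  1.85 -0.    1.01 -1.12]
[[-0.0, -0.965, -0.262, 71.093], [1.0, -0.0, 0.001, -0.18], [-0.001, -0.262, 0.965, -80.753], [0.0, 0.0, 0.0, 1.0]]
[379. 263. 383.] [[-0.07, 1.0, -0.0], [0.96, 0.07, 0.26], [0.26, 0.02, -0.96]] 294.5847311776039
[[280.04768768 185.52327411]
 [278.67535858 250.33221694]
 [273.78463782 286.19120305]]
```

View pics/w1.png

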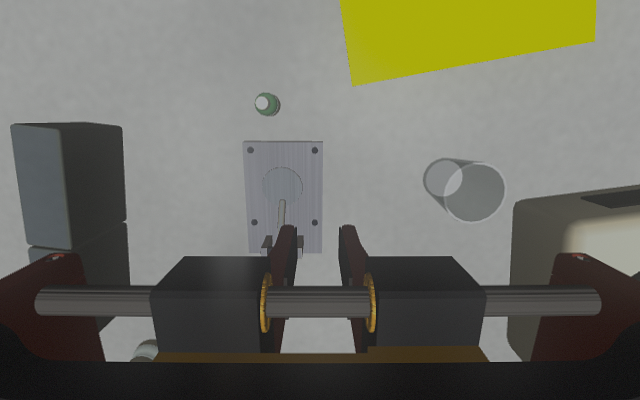

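The wrist view shows the plate with corners at about (243,141), (322,141), (322,254) and (246,254), the cover disc at (283,184) and the hinge posts at (284,245).

```bash
python3 - <<'E'
from h import *
c=cam('wrist')
a=onz(c,[(243,141),(322.5,141),(322.5,253.5),(246.5,254)],16); print(a.round(1).tolist())
print('screws', onz(c,[(251,150),(315,151),(314.5,223),(254.5,223)],16).round(1).tolist())
print('disc z50', onz(c,[(283,184)],50), 'vial',onz(c,[(262,102)],60))
t=cam('top'); T=lambda L,ox,oy,f:[((x+.5)/f-.5+ox,(y+.5)/f-.5+oy) for x,y in L]
print('top screws',onz(t,T([(252,368),(88,378),(80,184),(242,175)],225,200,6),16).round(1).tolist())
E
```

```text
[[411.3, 176.0, 16.0], [404.8, 273.5, 16.0], [555.3, 284.3, 16.0], [563.1, 180.9, 16.0]]
screws [[421.6, 185.9, 16.0], [417.6, 265.1, 16.0], [512.1, 270.6, 16.0], [517.4, 191.4, 16.0]]
disc z50 [[454.30355236 230.63007763  50.        ]] vial [[365.59301616 206.40275221  60.        ]]
top screws [[422.9, 179.8, 16.0], [417.6, 259.5, 16.0], [511.9, 266.4, 16.0], [516.8, 187.0, 16.0]]
```

```bash
python3 - <<'E'
from h import *
H=np.array([540,232,50.]);th=np.radians(3.8);u=np.array([np.cos(th),np.sin(th),0]);ez=np.array([0,0,1.])
t=np.radians(30); d=np.array([-np.sin(t),-np.cos(t)]);p=np.array([np.cos(t),-np.sin(t)])
prev=readout.get_obs()['ee_pos']
for adeg,over in [('s',-45),('s',-12),(65,0),(55,1),(45,1),(35,1),(25,1),(15,2),(5,2),(-5,2),(-15,2),(-25,2),(-35,2),(-38,2)]:
    x=65 if adeg=='s' else adeg
    a=np.radians(x);B=50*np.array([np.cos(a),np.sin(a)]);n=np.array([np.sin(a),-np.cos(a)])
    s1=6*np.clip((x-15)/50,0,1);s2=7*np.clip((15-x)/50,0,1)
    K=B-(5-over)*n+s1*d+s2*p; T=K-10*p-80*d
    if adeg=='s' and over==-45: T=T+[0,40]
    W=H+u*T[0]+ez*T[1]; print(adeg,W.round(1),((W-prev)/40).round(2)); prev=W
E
```

```text
s [544.1 232.3 225.5] [ 2.38 -0.95 -1.92]
s [574.  234.3 171.6] [ 0.75  0.05 -1.35]
65 [584.8 235.  166.5] [ 0.27  0.02 -0.13]
55 [594.2 235.6 163.4] [ 0.23  0.02 -0.08]
45 [601.9 236.1 159.3] [ 0.19  0.01 -0.1 ]
35 [608.7 236.6 154.2] [ 0.17  0.01 -0.13]
25 [614.2 236.9 148. ] [ 0.14  0.01 -0.15]
15 [618.7 237.2 140.1] [ 0.11  0.01 -0.2 ]
5 [621.9 237.4 130.9] [ 0.08  0.01 -0.23]
-5 [623.7 237.6 121.5] [ 0.04  0.   -0.24]
-15 [623.9 237.6 112.1] [ 0.01  0.   -0.23]
-25 [622.6 237.5 103.1] [-0.03 -0.   -0.23]
-35 [619.9 237.3  94.6] [-0.07 -0.   -0.21]
-38 [618.5 237.2  92.4] [-0.04 -0.   -0.05]
```

Emit:
{"fn": "servo_tool", "kwargs": {"plan": [[[1, 0.4, -0.18, 0, -0.066, 0.998, 0], [1, 0.5, -0.18, 0, -0.066, 0.998, 0], [1, 0.5, -0.19, -0.3, -0.066, 0.998, 0], [1, 0.5, -0.2, -0.5, -0.066, 0.998, 0], [1, 0.48, -0.2, -0.62, -0.066, 0.998, 0]]]}}

```text
t: 1.4
ee_pos: [543.7, 236.2, 246.6]
orientation: [0.101, -2.703, 0.016]
ft_force: [0.6, 0.8, 1.0]
width: 0.2
grasp_force: 0.0
```

Emit:
{"fn": "servo_tool", "kwargs": {"plan": [[[1, 0, 0, -0.5, -0.066, 0.998, 0], [1, 0, 0, 0, 0, 0, 0], [1, 0, 0, 0, 0, 0, 0]]]}}

```text
t: 1.65
ee_pos: [541.6, 235.6, 223.8]
orientation: [0.096, -2.614, 0.023]
ft_force: [0.0, 0.0, 0.5]
width: 0.6
grasp_force: 0.0
```

```bash
python3 - <<'E'
from h import *
o=readout.get_obs(); print(o['t'],o['ee_pos'],o['orientation'],o['qpos'].round(2),o['ft_force'])
c=cam('wrist')
w=snap('wrist','pics/w2.png'); s=snap('scene','pics/s2.png')
z=lambda a,f:cv2.resize(a,None,fx=f,fy=f,interpolation=cv2.INTER_CUBIC)
m=np.zeros((600,800,3),np.uint8); m[:300,:480]=z(w,.75); m[300:,:500]=z(s[200:300,320:487],3)[:300,:500]; cv2.imwrite('pics/m2.png',m[:,:,::-1])
print(proj(c,[[540,232,50],[562,233.5,95],[465,227,16]]))
E
```

```text
1.65 [541.60283635 235.60445569 223.8017507 ] [ 0.09554681 -2.61375184  0.02280862] [ 0.34  0.65  1.51  0.13  1.48 -1.35] [0.03813643 0.04916071 0.5069739 ]
[[313.05656957 297.52629242]
 [312.13069106 333.13692469]
 [314.081807   222.0336974 ]]
```

View pics/m2.png

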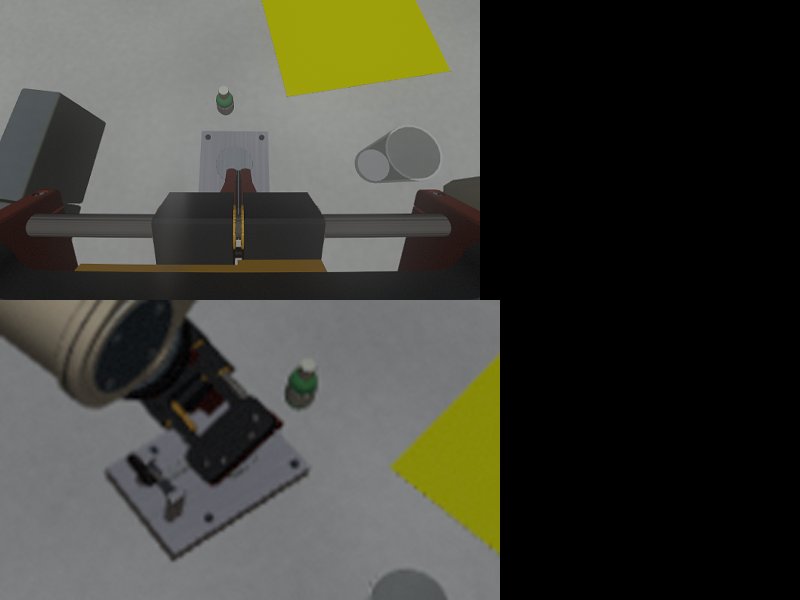

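Wrist view: disc at (313,216), finger plane at column 317, so the tool is nearly in line. Approaching behind the bar next.

Emit:
{"fn": "servo_tool", "kwargs": {"plan": [[[1, 0.1, -0.03, -0.65, 0, 0, 0], [1, 0.35, -0.03, -0.65, 0, 0, 0], [1, 0.35, 0, 0, 0, 0, 0], [1, 0, 0, 0, 0, 0, 0]]]}}

```text
t: 2.08
ee_pos: [575.6, 233.5, 175.4]
orientation: [0.097, -2.621, 0.02]
ft_force: [-0.5, 0.2, 0.1]
width: 0.7
grasp_force: 0.0
```

Emit:
{"fn": "servo_tool", "kwargs": {"plan": [[[1, 0.14, 0, -0.06, 0, 0, 0], [1, 0.13, 0, -0.07, 0, 0, 0], [1, 0.12, 0.01, -0.04, 0, 0, 0], [1, 0.12, 0.01, -0.04, 0, 0, 0], [1, 0, 0, 0, 0, 0, 0]]]}}

```text
t: 2.5
ee_pos: [595.3, 233.7, 165.7]
orientation: [0.096, -2.617, 0.02]
ft_force: [-0.7, -0.2, 0.6]
width: 0.7
grasp_force: 0.4
```

```bash
python3 - <<'E'
from h import *
o=readout.get_obs(); print(o['t'],o['ee_pos'],o['orientation'],o['qpos'].round(2),o['ft_force'],o['moment'])
w=snap('wrist','pics/w3.png'); s=snap('scene','pics/s3.png')
z=lambda a,f:cv2.resize(a,None,fx=f,fy=f,interpolation=cv2.INTER_CUBIC)
m=np.zeros((600,480,3),np.uint8); m[:300,:480]=z(w,.75); m[300:,:480]=z(s[220:295,325:445],4); cv2.imwrite('pics/m3.png',m[:,:,::-1])
E
```

```text
2.5 [595.29820973 233.67010291 165.74091339] [ 0.09563425 -2.61673064  0.02028205] [ 0.31  0.79  1.4   0.12  1.46 -1.38] [-0.74817591 -0.18202691  0.59357775] [ 0.08994285 -0.06177717  0.02933692]
```

View pics/m3.png

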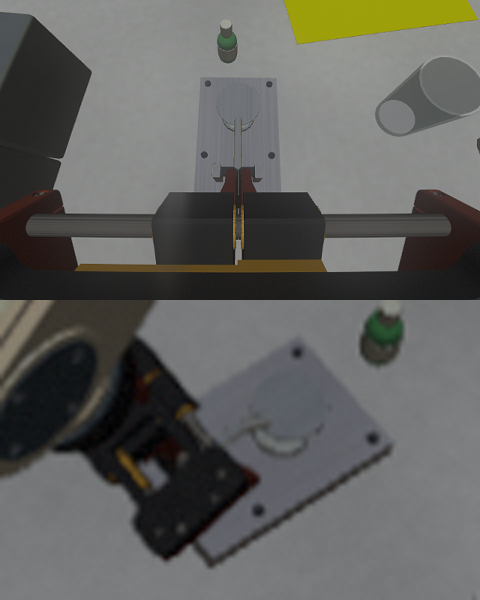

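The tool is just meeting the bar and the cover has a gap showing under its edge. Following the arc.

Emit:
{"fn": "servo_tool", "kwargs": {"plan": [[[1, 0.16, 0.01, -0.12, 0, 0, 0], [1, 0.17, 0.01, -0.14, 0, 0, 0], [1, 0.14, 0.01, -0.16, 0, 0, 0], [1, 0.11, 0.01, -0.2, 0, 0, 0], [1, 0, 0, 0, 0, 0, 0]]]}}

```text
t: 3.02
ee_pos: [618.8, 234.8, 138.5]
orientation: [0.095, -2.616, 0.021]
ft_force: [-0.1, -1.0, 0.3]
width: 0.5
grasp_force: 0.1
```

```bash
python3 - <<'E'
from h import *
o=readout.get_obs(); print(o['t'],o['ee_pos'],o['ft_force'],o['moment'])
w=snap('wrist','pics/w4.png'); cv2.imwrite('pics/w4s.png',cv2.resize(w,(480,300))[:,:,::-1])
E
```

```text
3.0167 [618.83351001 234.79410778 138.47020071] [-0.14756581 -1.01345763  0.28968113] [ 0.05709111 -0.17060384  0.07572082]
```

View pics/w4s.png

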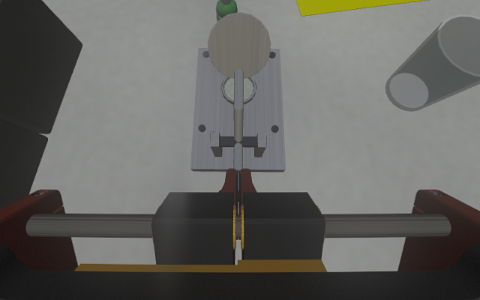

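The cover is swinging up and the dish shows at about (318,118) in full-size pixels. Continuing to the stop.

Emit:
{"fn": "servo_tool", "kwargs": {"plan": [[[1, 0.08, 0, -0.22, 0, 0, 0], [1, 0.05, 0, -0.24, 0, 0, 0], [1, 0.01, 0, -0.23, 0, 0, 0], [1, -0.03, 0, -0.23, 0, 0, 0], [1, 0, 0, 0, 0, 0, 0]]]}}

```text
t: 3.48
ee_pos: [621.5, 234.7, 101.3]
orientation: [0.095, -2.614, 0.022]
ft_force: [0.0, 0.6, 0.1]
width: 0.5
grasp_force: 0.0
```

Emit:
{"fn": "servo_tool", "kwargs": {"plan": [[[1, -0.06, 0, -0.18, 0, 0, 0], [1, -0.04, 0, -0.06, 0, 0, 0], [1, 0, 0, 0, 0, 0, 0], [1, 0, 0, 0, 0, 0, 0]]]}}

```text
t: 3.82
ee_pos: [620.2, 235.1, 96.4]
orientation: [0.096, -2.62, 0.02]
ft_force: [3.6, -1.9, 11.1]
width: 0.4
grasp_force: 5.7
```

```bash
python3 - <<'E'
from h import *
o=readout.get_obs(); print(o['t'],o['ee_pos'],o['ft_force'],o['moment'])
w=snap('wrist','pics/w5.png'); 
E
```

```text
3.8167 [620.15766809 235.07649315  96.35427467] [ 3.60531854 -1.91657564 11.14608025] [-0.25426794  0.22823768  0.17749124]
```

Emit:
{"fn": "servo_tool", "kwargs": {"plan": [[[1, -0.03, 0, -0.06, 0, 0, 0], [1, 0, 0, 0, 0, 0, 0]]]}}

```text
t: 4.03
ee_pos: [620.0, 235.1, 96.1]
orientation: [0.096, -2.622, 0.02]
ft_force: [5.4, -2.7, 21.5]
width: 0.4
grasp_force: 10.6
```

Emit:
{"fn": "servo_tool", "kwargs": {"plan": [[[1, 0.15, 0, 0.3, 0, 0, 0], [1, 0.45, 0, 0.85, 0, 0, 0], [1, 0.45, 0, 0.85, 0, 0, 0], [1, 0, 0, 1, 0.066, -0.998, 0], [1, 0, 0, 1, 0.066, -0.998, 0]]]}}

```text
t: 4.45
ee_pos: [660.2, 234.7, 251.2]
orientation: [0.101, -2.793, 0.015]
ft_force: [0.3, 0.3, -0.0]
width: 0.7
grasp_force: 0.0
```

Emit:
{"fn": "servo_tool", "kwargs": {"plan": [[[-1, -0.6, 0, 0.8, 0.066, -0.998, 0], [-1, -0.9, 0, 0.4, 0.066, -0.998, 0], [-1, -0.9, 0, 0, 0.066, -0.998, 0], [-1, -0.7, -0.1, 0, 0.066, -0.998, 0], [-1, 0, 0, 0, 0, 0, 0]]]}}

```text
t: 4.87
ee_pos: [526.1, 229.0, 298.2]
orientation: [0.118, -3.135, 0.004]
ft_force: [-0.5, 0.6, -0.4]
width: 30.0
grasp_force: 0.0
```

Emit:
{"fn": "servo_tool", "kwargs": {"plan": [[[-1, 0, 0, 0, 0, 0, 0], [-1, 0, 0, 0, 0, 0, 0], [-1, 0, 0, 0, 0, 0, 0]]]}}

```text
t: 5.12
ee_pos: [537.1, 231.4, 300.3]
orientation: [-0.114, 3.138, 0.001]
ft_force: [0.2, 0.8, -0.5]
width: 50.6
grasp_force: 0.0
```

```bash
python3 - <<'E'
from h import *
o=readout.get_obs(); print(o['t'],o['ee_pos'],o['orientation'],o['ft_force'],o['qpos'].round(2))
R=cv2.Rodrigues(o['orientation'])[0]; print('tool z',R[:,2].round(4),'tool y',R[:,1].round(3))
w=snap('wrist','pics/w6.png');c=cam('wrist'); print(proj(c,[[465,227,18],[540,232,50]]))
E
```

```text
5.1167 [537.05998396 231.44115452 300.31927063] [-1.14061619e-01  3.13810266e+00  9.48955009e-04] [ 0.15834384  0.76354406 -0.47605974] [ 0.39  0.37  1.72  0.    1.05 -1.26]
tool z [ 1.4e-03  7.0e-04 -1.0e+00] tool y [-0.073  0.997  0.001]
[[317.8897866  116.78202068]
 [317.57115792 184.41204605]]
```

View pics/w6.png

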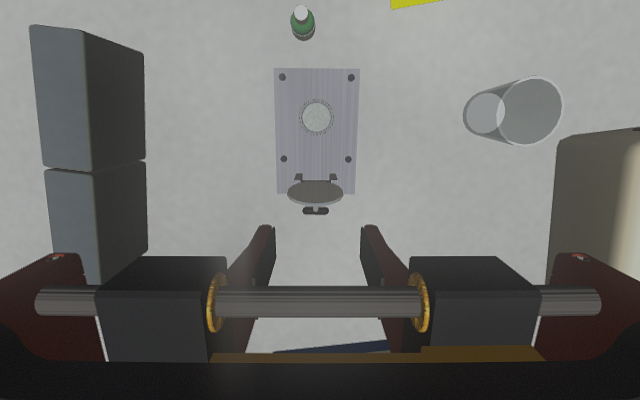

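The cover stands open (disc at (315,192), lever bar at (315,211)) and the dish is clear at (316,117). I'll measure its centre, then go to the probe.

```bash
python3 - <<'E'
from h import *
c=cam('wrist'); im=cv2.imread('pics/w6.png'); 
g=cv2.cvtColor(im,cv2.COLOR_BGR2GRAY)[95:140,292:342]; hsv=cv2.cvtColor(im,cv2.COLOR_BGR2HSV)[95:140,292:342]
print(im[117,316],im[117,345],g.shape)
m=((hsv[...,1]<20)&(g>g[22,24]-25)).astype(np.uint8)
k=max(cv2.findContours(m,0,1)[0],key=cv2.contourArea);(x,y),r=cv2.minEnclosingCircle(k);M=cv2.moments(k);ctr=(M['m10']/M['m00']+292,M['m01']/M['m00']+95);print(x+292,y+95,r,ctr)
for p in [(x+292,y+95),ctr,(316.5,117)]: print(onz(c,[p],17).round(1))
s=onz(c,[(282.5,77),(351.5,77.5),(348.5,159),(284,159)],16);print(s.round(1).tolist(),s.mean(0))
print('edges',onz(c,[(273.5,69),(360,69)],16).round(1).tolist())
P=onz(c,[(31,26),(144,55),(146,159),(147,248)],100);print('wall',P.round())
E
```

```text
[153 157 151] [147 140 140] (45, 50)
316.5 117.0 32.92805099487305 (316.5, 117.0)
[[465.4 225.4  17. ]]
[[465.4 225.4  17. ]]
[[465.4 225.4  17. ]]
[[423.5, 182.9, 16.0], [418.2, 262.6, 16.0], [512.7, 268.5, 16.0], [518.4, 188.8, 16.0]] [468.18966466 225.71379311  16.        ]
edges [[415.6, 172.2, 16.0], [408.3, 271.5, 16.0]]
wall [[405. -28. 100.]
 [423.  70. 100.]
 [516.  65. 100.]
 [609.  59. 100.]]
```

Emit:
{"fn": "servo_tool", "kwargs": {"plan": [[[-1, 0, -1, 0, 0, 0, 0], [-1, 0, -1, 0, 0, 0, 0], [-1, 0, -1, 0, 0, 0, 0], [-1, 0, -1, 0, 0, 0, 0], [-1, 0, -1, 0, 0, 0, 0]]]}}

```text
t: 5.58
ee_pos: [536.6, 29.0, 299.6]
orientation: [-0.114, 3.139, 0.0]
ft_force: [0.7, 0.1, -0.4]
width: 86.1
grasp_force: 0.0
```

Emit:
{"fn": "servo_tool", "kwargs": {"plan": [[[-1, 0, -1, 0, 0, 0, 0], [-1, 0, -1, 0, 0, 0, 0], [-1, 0, -1, 0, 0, 0, 0], [-1, 0, -1, 0, 0, 0, 0], [-1, 0, -1, 0, 0, 0, 0]]]}}

```text
t: 6.0
ee_pos: [536.3, -171.9, 299.6]
orientation: [-0.113, 3.139, 0.0]
ft_force: [1.6, 0.0, -0.2]
width: 87.7
grasp_force: 0.0
```

Emit:
{"fn": "servo_tool", "kwargs": {"plan": [[[-1, 0, -1, 0, 0, 0, 0], [-1, 0, -0.8, 0, 0, 0, 0], [-1, 0, 0, 0, 0, 0, 0], [-1, 0, 0, 0, 0, 0, 0]]]}}

```text
t: 6.33
ee_pos: [535.9, -243.4, 299.2]
orientation: [0.109, -3.139, -0.001]
ft_force: [-0.6, 0.3, -0.4]
width: 88.3
grasp_force: 0.0
```

```bash
python3 - <<'E'
from h import *
o=readout.get_obs(); print(o['t'],o['ee_pos'],o['orientation'],o['ft_force'],o['qpos'].round(2))
w=snap('wrist','pics/w7.png');c=cam('wrist'); print(proj(c,[[509.5,-241,12],[509,-241,142]]))
E
```

```text
6.3333 [ 535.93042255 -243.43757144  299.21612728] [ 1.08523895e-01 -3.13945489e+00 -5.70516077e-04] [-0.6462618   0.34231313 -0.41093503] [-0.45  0.37  1.72  0.    1.05 -2.09]
[[319.33906093 155.48825717]
 [320.67010489 174.28799797]]
```

View pics/w7.png

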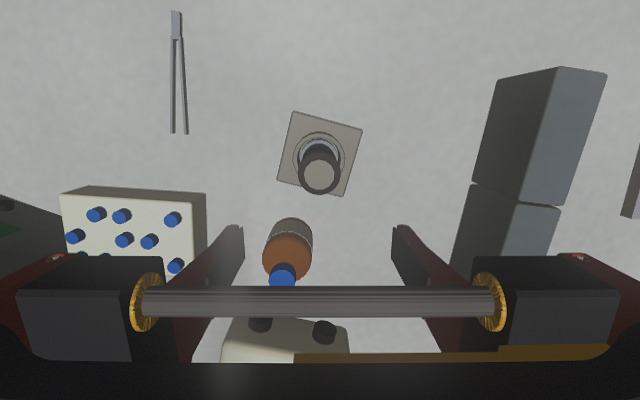

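The probe cap is at (319.5,176), bottle at (287,250) and the rest's corners at (292,111), (362,129), (346,196) and (277,180).

```bash
python3 - <<'E'
from h import *
c=cam('wrist')
print(onz(c,[(319.5,176.5)],142), onz(c,[(292,111),(362,129),(346,196),(277,180)],12).mean(0), onz(c,[(319,157)],48),'bottle',onz(c,[(283,278)],120))
E
```

```text
[[ 510.90434167 -241.82289365  142.        ]] [ 508.94192177 -241.10429396   12.        ] [[ 506.8587426  -241.86684517   48.        ]] bottle [[ 619.33867922 -269.93082245  120.        ]]
```

Emit:
{"fn": "servo_tool", "kwargs": {"plan": [[[-1, -0.65, 0.05, 0, 0, 0, 0], [-1, 0, 0, -0.8, 0, 0, 0], [-1, 0, 0, -0.8, 0, 0, 0], [-1, 0, 0, -0.4, 0, 0, 0], [-1, 0, 0, 0, 0, 0, 0]]]}}

```text
t: 6.8
ee_pos: [507.9, -236.8, 216.3]
orientation: [0.117, -3.133, -0.006]
ft_force: [-1.0, 0.2, -0.4]
width: 87.8
grasp_force: 0.0
```

```bash
python3 - <<'E'
from h import *
o=readout.get_obs(); print(o['t'],o['ee_pos'],o['orientation'],o['ft_force'])
w=snap('wrist','pics/w8.png');c=cam('wrist'); print(proj(c,[[510,-241.5,142]]))
w=w.astype(int)
row=w[:,200:440].sum(2)
cv2.imwrite('pics/w8c.png',cv2.imread('pics/w8.png')[130:400,180:460])
E
```

```text
6.8 [ 507.85713681 -236.7637143   216.3030368 ] [ 0.11690491 -3.13336594 -0.0055339 ] [-1.0028847   0.23345463 -0.4310487 ]
[[309.99993975 247.07513357]]
```

View pics/w8c.png

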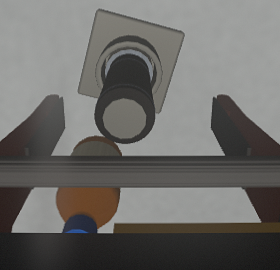

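The probe cap is at about (308,249) in the full picture, centred between the fingers, and puts the probe at about (510.7,-242).

Emit:
{"fn": "servo_tool", "kwargs": {"plan": [[[-1, 0, 0, 0, 0, 0, 0], [-1, 0, 0, 0, 0, 0, 0], [-1, 0, 0, 0, 0, 0, 0]]]}}

```text
t: 7.1
ee_pos: [510.3, -239.0, 221.4]
orientation: [-0.115, 3.137, -0.002]
ft_force: [0.8, 0.3, -0.7]
width: 88.0
grasp_force: 0.0
```

```bash
python3 - <<'E'
from h import *
o=readout.get_obs(); print(o['t'],o['ee_pos'],o['orientation'],o['ft_force'])
w=snap('wrist','pics/w9.png');c=cam('wrist'); pr=proj(c,[[510.7,-242,142]])[0]; print(pr)
g=cv2.cvtColor(w,cv2.COLOR_RGB2GRAY); x,y=pr.round().astype(int)
print(g[y,x-60:x+61:4],g[y-60:y+41:4,x])
m=((g>g[y,x]-25)&(g<g[y,x]+25)).astype(np.uint8); n,l,s,ct=cv2.connectedComponentsWithStats(m,connectivity=4); print(s[l[y,x]],ct[l[y,x]],onz(c,[ct[l[y,x]]],142))
E
```

```text
7.1 [ 510.26779136 -239.02705376  221.35909834] [-1.15352271e-01  3.13717563e+00 -1.89116324e-03] [ 0.76989821  0.27279037 -0.74438116]
[312.62405308 243.67674729]
[156 158 160 159 157 158 156  52  55 112 111 112 113 113 114 113 112 113
 113 116  56  54 156 154 155 156 153 155 157 157 156] [ 51  49  48  47  48  48  49  56  59  56 117 116 114 114 113 113 112 112
 111  63  47 158 157 155 156 157]
[ 288  221   43   39 1285] [309.09805447 240.10972763] [[ 508.59203391 -244.21546514  142.        ]]
```

Emit:
{"fn": "servo_tool", "kwargs": {"plan": [[[-1, -0.03, -0.11, -0.4, 0, 0, 0], [-1, 0, 0, -0.6, 0, 0, 0], [-1, 0, 0, -0.5, 0, 0, 0], [-1, 0, 0, -0.25, 0, 0, 0], [-1, 0, 0, 0, 0, 0, 0]]]}}

```text
t: 7.57
ee_pos: [507.3, -243.0, 148.5]
orientation: [0.114, -3.137, -0.002]
ft_force: [-1.1, 0.2, -0.4]
width: 87.9
grasp_force: 0.0
```

Emit:
{"fn": "servo_tool", "kwargs": {"plan": [[[-1, 0, 0, 0, 0, 0, 0], [-1, 0, 0, 0, 0, 0, 0]]]}}

```text
t: 7.73
ee_pos: [508.8, -243.7, 151.0]
orientation: [-0.115, 3.138, -0.001]
ft_force: [-0.0, 0.1, 0.5]
width: 87.8
grasp_force: 0.0
```

```bash
python3 - <<'E'
from h import *
o=readout.get_obs(); print(o['t'],o['ee_pos'],o['orientation'],o['ft_force'],cv2.Rodrigues(o['orientation'])[0].round(4).tolist())
w=snap('wrist','pics/w10.png');c=cam('wrist'); pr=proj(c,[[508.8,-243.9,142]])[0]; print(pr)
g=cv2.cvtColor(w,cv2.COLOR_RGB2GRAY); x,y=pr.round().astype(int)
m=((g>g[y,x]-25)&(g<g[y,x]+25)).astype(np.uint8); n,l,s,ct=cv2.connectedComponentsWithStats(m,connectivity=4); print(s[l[y,x]],ct[l[y,x]],onz(c,[ct[l[y,x]]],142))
E
```

```text
7.7333 [ 508.80157363 -243.72303155  151.02437245] [-1.14546570e-01  3.13794695e+00 -1.34742963e-03] [-0.03292251  0.14899729  0.51548582] [[-0.9973, -0.0729, 0.0016], [-0.0729, 0.9973, -0.0008], [-0.0015, -0.0009, -1.0]]
[317.34996342 323.06595876]
[ 282  317   69   35 1952] [316.28790984 331.4380123 ] [[ 512.40823524 -244.02321252  142.        ]]
```

```bash
python3 - <<'E'
import cv2
g=cv2.cvtColor(cv2.imread('pics/w10.png'),cv2.COLOR_BGR2GRAY)
print(g[220:400:4,317].tolist())
for y in (290,300,310,317,321,325,335,345): print(y,g[y,260:375:4].tolist())
E
```

```text
[41, 41, 40, 39, 38, 36, 38, 36, 36, 36, 36, 40, 36, 33, 43, 43, 42, 42, 71, 76, 76, 84, 82, 83, 69, 104, 105, 104, 103, 103, 104, 104, 103, 35, 55, 55, 31, 33, 31, 30, 26, 26, 28, 27, 27]
290 [55, 52, 51, 52, 51, 53, 53, 49, 50, 50, 50, 49, 48, 47, 47, 51, 51, 48, 50, 51, 50, 51, 51, 51, 52, 53, 55, 53, 54]
300 [77, 75, 76, 78, 77, 76, 76, 76, 75, 76, 74, 76, 75, 77, 75, 75, 75, 76, 76, 77, 79, 76, 78, 79, 78, 78, 79, 79, 78]
310 [85, 85, 85, 85, 84, 85, 85, 84, 85, 86, 84, 84, 83, 83, 85, 85, 85, 84, 85, 85, 85, 85, 87, 86, 85, 84, 87, 87, 88]
317 [74, 72, 75, 61, 60, 61, 83, 82, 82, 82, 82, 83, 81, 82, 81, 80, 81, 82, 82, 82, 83, 83, 84, 62, 63, 64, 77, 106, 108]
321 [77, 73, 75, 42, 41, 40, 103, 104, 104, 104, 104, 104, 103, 103, 104, 102, 105, 105, 104, 104, 105, 105, 105, 42, 46, 46, 137, 153, 153]
325 [75, 76, 74, 40, 41, 39, 105, 102, 104, 105, 104, 104, 104, 104, 105, 104, 106, 104, 104, 105, 104, 105, 106, 45, 45, 46, 155, 153, 152]
335 [72, 75, 72, 70, 42, 39, 36, 104, 103, 103, 103, 104, 103, 103, 105, 102, 104, 102, 104, 105, 104, 104, 47, 43, 43, 155, 152, 153, 154]
345 [56, 53, 54, 52, 51, 106, 80, 36, 36, 105, 103, 102, 104, 103, 102, 102, 104, 104, 102, 104, 39, 41, 106, 153, 151, 150, 151, 152, 153]
```

The rod hides the cap's upper half. The visible lower half gives a centre near row 320, column 317, as predicted, so I'm grasping.

Emit:
{"fn": "servo_tool", "kwargs": {"plan": [[[1, 0, 0, 0, 0, 0, 0], [1, 0, 0, 0, 0, 0, 0], [1, 0, 0, 0, 0, 0, 0], [1, 0, 0, 0, 0, 0, 0], [1, 0, 0, 0, 0, 0, 0]]]}}

```text
t: 8.2
ee_pos: [508.2, -243.4, 150.1]
orientation: [-0.115, 3.139, -0.0]
ft_force: [0.4, 0.5, 0.0]
width: 58.1
grasp_force: 0.0
```

Emit:
{"fn": "servo_tool", "kwargs": {"plan": [[[1, 0, 0, 0, 0, 0, 0], [1, 0, 0, 0, 0, 0, 0], [1, 0, 0, 0, 0, 0, 0], [1, 0, 0, 0, 0, 0, 0], [1, 0, 0, 0, 0, 0, 0]]]}}

```text
t: 8.62
ee_pos: [508.1, -243.5, 149.9]
orientation: [-0.115, 3.139, -0.0]
ft_force: [0.6, -0.5, 0.2]
width: 35.8
grasp_force: 30.0
```

Emit:
{"fn": "servo_tool", "kwargs": {"plan": [[[1, 0, 0, 0.2, 0, 0, 0], [1, 0, 0, 0.4, 0, 0, 0], [1, 0, 0, 0.5, 0, 0, 0], [1, 0, 0, 0.5, 0, 0, 0], [1, 0, 0, 0.5, 0, 0, 0]]]}}

```text
t: 9.03
ee_pos: [507.7, -243.1, 234.7]
orientation: [0.115, -3.138, -0.001]
ft_force: [0.7, -0.1, -3.7]
width: 35.9
grasp_force: 30.0
```

Emit:
{"fn": "servo_tool", "kwargs": {"plan": [[[1, 0, 0, 0.5, 0, 0, 0], [1, 0, 0, 0.4, 0, 0, 0], [1, 0, 0, 0.2, 0, 0, 0], [1, 0, 0, 0, 0, 0, 0], [1, 0, 0, 0, 0, 0, 0]]]}}

```text
t: 9.45
ee_pos: [507.9, -243.3, 277.8]
orientation: [-0.115, 3.139, -0.0]
ft_force: [0.6, -0.6, -3.2]
width: 35.6
grasp_force: 30.0
```

```bash
python3 - <<'E'
from h import *
o=readout.get_obs(); print(o['t'],o['ee_pos'],o['orientation'],o['ft_force'],o['width'],o['grasp_force'],o['moment'])
w=snap('wrist','pics/w11.png')
g=cv2.cvtColor(w,cv2.COLOR_RGB2GRAY)
for y in (210,230,250,270,321,325,335,345): print(y,g[y,260:375:4].tolist())
print(g[150:300:4,317].tolist(),g[316:356:2,317].tolist())
E
```

```text
9.45 [ 507.86421714 -243.25770217  277.7542725 ] [-1.14633693e-01  3.13949058e+00 -7.35086732e-06] [ 0.57334541 -0.63417777 -3.18518876] 35.57379007402742 29.996955692768097 [ 0.0283384   0.01378817 -0.02411781]
210 [180, 182, 181, 180, 179, 179, 179, 164, 93, 143, 73, 52, 51, 51, 52, 52, 50, 53, 50, 122, 145, 72, 173, 174, 176, 175, 175, 176, 175]
230 [181, 179, 185, 61, 59, 58, 52, 147, 49, 48, 50, 48, 46, 45, 44, 44, 47, 44, 45, 46, 47, 49, 68, 55, 57, 58, 58, 175, 176]
250 [59, 59, 55, 56, 55, 46, 44, 44, 42, 41, 41, 41, 40, 40, 40, 39, 41, 38, 40, 40, 39, 42, 43, 46, 47, 53, 54, 54, 56]
270 [53, 49, 52, 44, 42, 41, 39, 37, 38, 40, 44, 44, 51, 55, 54, 54, 58, 46, 40, 42, 36, 36, 38, 39, 41, 40, 46, 50, 49]
321 [37, 40, 39, 43, 41, 41, 114, 117, 117, 117, 118, 117, 118, 118, 117, 118, 118, 118, 119, 118, 117, 117, 118, 89, 44, 43, 42, 40, 41]
325 [41, 38, 39, 41, 41, 40, 117, 117, 117, 116, 116, 118, 118, 117, 117, 117, 118, 118, 116, 116, 117, 117, 117, 108, 41, 43, 41, 42, 40]
335 [36, 39, 39, 181, 37, 41, 34, 117, 116, 117, 117, 117, 116, 115, 117, 117, 116, 117, 117, 118, 116, 115, 116, 39, 45, 39, 173, 37, 39]
345 [38, 39, 25, 73, 74, 72, 39, 42, 95, 116, 116, 115, 116, 116, 116, 116, 116, 116, 115, 116, 117, 74, 41, 37, 175, 172, 169, 158, 40]
[140, 140, 74, 141, 137, 136, 135, 135, 134, 136, 81, 83, 109, 141, 50, 50, 56, 49, 49, 46, 46, 44, 42, 42, 39, 39, 39, 38, 37, 42, 56, 34, 45, 44, 43, 52, 53, 68] [76, 121, 118, 118, 117, 116, 117, 118, 118, 116, 116, 115, 117, 117, 117, 116, 116, 117, 111, 61]
```

```bash
cat > fit.py <<'E'
from h import *
from scipy.optimize import least_squares
def fit(f,ee,R_t):
    g=cv2.cvtColor(cv2.imread(f),cv2.COLOR_BGR2GRAY).astype(float)
    p=vision.camera_params('wrist');H=np.array(p['hand_eye']);K=np.array([[p['fx'],0,p['cx']],[0,p['fy'],p['cy']],[0,0,1]])
    c=(K,np.array(p['D'],float),H[:3,:3].T,-H[:3,:3].T@H[:3,3])   # tool frame as world
    pts=[]
    for y in range(321,352):
        b=np.where(g[y,270:365]>80)[0]+270
        # run containing 317
        b0=b1=317
        while g[y,b0-1]>80:b0-=1
        while g[y,b1+1]>80:b1+=1
        if b1-b0>8 and b1-b0<80: pts+=[(b0-.5,y),(b1+.5,y)]
    q=onz(c,pts,149.9-142)[:,:2]
    r=least_squares(lambda s:np.hypot(q[:,0]-s[0],q[:,1]-s[1])-s[2],[0,0,13],loss='soft_l1')
    ax=r.x; print('cap in tool x,y,r',ax.round(2),'rms',np.sqrt(np.mean(r.fun**2)).round(2),len(pts))
    X,Y=ax[:2]
    for n,P in dict(shoulder=[X+18,Y,105.9],rim=[X+22,Y,105.9],bottom=[X+22,Y,137.9]).items(): print(n,proj(c,P).round(1))
    print(g[140:215,317].astype(int).tolist())
    return ax,c
E
python3 -c "
from fit import *
ax,c=fit('pics/w11.png',0,0)
g=cv2.cvtColor(cv2.imread('pics/w11.png'),cv2.COLOR_BGR2GRAY).astype(int)
for y in(165,175,185):print(y,g[y,280:355:2].tolist())
for zz in(106,138): print(proj(c,[[ax[0],ax[1]-22,zz],[ax[0],ax[1]+22,zz]]).round(1).tolist())
"
```

```text
cap in tool x,y,r [-0.52 -0.05 12.38] rms 0.14 62
shoulder [[317.4 202.2]]
rim [[317.4 196.3]]
bottom [[317.3 185.5]]
[182, 130, 96, 116, 136, 142, 142, 142, 141, 141, 140, 140, 141, 140, 140, 144, 118, 80, 74, 72, 70, 120, 141, 135, 126, 130, 137, 138, 137, 134, 136, 137, 136, 136, 135, 136, 135, 135, 135, 135, 135, 134, 134, 134, 133, 134, 136, 116, 86, 79, 81, 80, 82, 80, 83, 82, 82, 77, 109, 134, 140, 138, 141, 124, 74, 49, 50, 52, 52, 52, 50, 52, 55, 62, 56]
165 [178, 117, 135, 139, 140, 138, 138, 138, 140, 88, 68, 117, 140, 139, 130, 126, 108, 116, 113, 115, 114, 113, 127, 132, 135, 132, 94, 66, 114, 138, 137, 137, 139, 138, 138, 138, 138, 138]
175 [101, 138, 138, 138, 137, 137, 110, 135, 132, 130, 136, 134, 136, 136, 135, 135, 136, 135, 135, 135, 135, 136, 136, 135, 135, 135, 135, 136, 109, 130, 118, 141, 137, 138, 136, 136, 137, 136]
185 [137, 135, 135, 135, 136, 113, 134, 97, 63, 138, 134, 135, 134, 133, 134, 134, 133, 134, 134, 133, 135, 133, 133, 133, 134, 133, 132, 133, 124, 66, 131, 130, 95, 135, 135, 136, 124, 169]
[[284.8, 227.8], [349.9, 227.7]]
[[289.1, 213.0], [345.5, 213.0]]
```

Held firmly, and the probe hangs upright, about 1 mm off the tool axis. Carrying it over the wall with its lower end at about 140 mm.

Emit:
{"fn": "servo_tool", "kwargs": {"plan": [[[1, -0.1, 0.5, 0, 0, 0, 0], [1, -0.1, 0.8, 0, 0, 0, 0], [1, -0.1, 0.9, 0, 0, 0, 0], [1, -0.1, 0.9, 0, 0, 0, 0], [1, -0.1, 0.9, 0, 0, 0, 0]]]}}

```text
t: 9.92
ee_pos: [486.9, -82.0, 276.4]
orientation: [0.113, -3.137, -0.001]
ft_force: [0.7, -0.4, -3.3]
width: 35.4
grasp_force: 30.0
```

Emit:
{"fn": "servo_tool", "kwargs": {"plan": [[[1, -0.1, 0.9, 0, 0, 0, 0], [1, -0.1, 0.9, 0, 0, 0, 0], [1, -0.1, 0.9, 0, 0, 0, 0], [1, -0.1, 0.9, 0, 0, 0, 0], [1, -0.1, 0.9, 0, 0, 0, 0]]]}}

```text
t: 10.33
ee_pos: [466.9, 98.1, 276.6]
orientation: [0.114, -3.137, 0.001]
ft_force: [0.8, -0.6, -2.8]
width: 35.6
grasp_force: 30.0
```

Emit:
{"fn": "servo_tool", "kwargs": {"plan": [[[1, -0.05, 0.9, 0, 0, 0, 0], [1, -0.05, 0.8, 0, 0, 0, 0], [1, 0, 0.6, 0, 0, 0, 0], [1, 0, 0.35, 0, 0, 0, 0], [1, 0, 0.2, 0, 0, 0, 0]]]}}

```text
t: 10.75
ee_pos: [463.3, 212.3, 276.6]
orientation: [0.118, -3.137, 0.001]
ft_force: [-0.4, 0.3, -2.6]
width: 36.0
grasp_force: 30.0
```

Emit:
{"fn": "servo_tool", "kwargs": {"plan": [[[1, 0, 0.2, 0, 0, 0, 0], [1, 0, 0, -0.6, 0, 0, 0], [1, 0, 0, -0.6, 0, 0, 0], [1, 0, 0, -0.3, 0, 0, 0], [1, 0, 0, 0, 0, 0, 0]]]}}

```text
t: 11.17
ee_pos: [462.4, 217.2, 214.8]
orientation: [0.113, -3.134, 0.004]
ft_force: [-1.0, 0.6, -2.3]
width: 35.6
grasp_force: 30.0
```

Emit:
{"fn": "servo_tool", "kwargs": {"plan": [[[1, 0, 0, 0, 0, 0, 0], [1, 0, 0, 0, 0, 0, 0], [1, 0, 0, 0, 0, 0, 0]]]}}

```text
t: 11.42
ee_pos: [464.8, 218.6, 218.8]
orientation: [-0.114, 3.138, 0.001]
ft_force: [-0.7, 0.1, -2.6]
width: 36.0
grasp_force: 30.0
```

```bash
python3 - <<'E'
from h import *
o=readout.get_obs(); print(o['t'],o['ee_pos'],o['orientation'],o['ft_force'],o['width'])
snap('wrist','pics/w12.png');c=cam('wrist')
from fit import fit
fit('pics/w12.png',0,0)
g=cv2.cvtColor(cv2.imread('pics/w12.png'),cv2.COLOR_BGR2GRAY).astype(float)
for P in [[423.5,180.5,16],[418.2,260.2,16]]:
    x,y=proj(c,P)[0].round().astype(int); r=g[y-14:y+15,x-14:x+15]; m=(r<r.min()+25).astype(np.uint8)
    n,l,s,ct=cv2.connectedComponentsWithStats(m,connectivity=8)
    for i in range(1,n):
        if s[i,4]>8: q=ct[i]+[x-14,y-14]; print('screw pred',x,y,'blob',s[i],q,onz(c,[q],16).round(1))
E
```

```text
11.4167 [464.77035026 218.58815212 218.84788777] [-1.13705655e-01  3.13793641e+00  9.97022097e-04] [-0.70400827  0.08106406 -2.5550218 ] 35.95476083019718
cap in tool x,y,r [-0.47 -0.05 12.37] rms 0.14 62
shoulder [[317.4 202.1]]
rim [[317.4 196.2]]
bottom [[317.3 185.4]]
[134, 134, 133, 133, 132, 133, 133, 132, 133, 134, 132, 133, 132, 133, 132, 133, 134, 132, 132, 132, 133, 132, 132, 132, 132, 131, 133, 132, 133, 131, 132, 132, 130, 122, 86, 117, 132, 138, 152, 155, 151, 150, 155, 155, 155, 149, 148, 122, 84, 72, 75, 72, 74, 75, 76, 75, 75, 73, 101, 124, 126, 127, 129, 112, 70, 47, 48, 47, 47, 50, 47, 48, 49, 57, 51]
screw pred 280 147 blob [13 10  8  8 50] [282.24 146.72] [[423.  182.2  16. ]]
screw pred 364 148 blob [12 10  9  8 53] [365.67924528 147.52830189] [[418.  261.7  16. ]]
```

```bash
cat > low.py <<'E'
from h import *
def edges(f):
    p=vision.camera_params('wrist');H=np.array(p['hand_eye']);K=np.array([[p['fx'],0,p['cx']],[0,p['fy'],p['cy']],[0,0,1]])
    c=(K,np.array(p['D'],float),H[:3,:3].T,-H[:3,:3].T@H[:3,3])
    g=cv2.cvtColor(cv2.imread(f),cv2.COLOR_BGR2GRAY).astype(float)
    # lower edge of the steel end: bright->dark going down, per column, and fit a 22 mm circle in the bottom plane
    pts=[]
    for x in range(300,336,2):
        col=g[180:200,x]; d=np.diff(col); i=int(d[:14].argmin()); w=-d[max(i-1,0):i+2]; pts.append((x,180+i+.5))
    q=onz(c,pts,137.9)[:,:2]
    from scipy.optimize import least_squares
    r=least_squares(lambda s:np.hypot(q[:,0]-s[0],q[:,1]-s[1])-22,[0,0],loss='soft_l1')
    print('edge rows',[int(p[1]) for p in pts]); print('bottom centre in tool',r.x.round(2),'res',np.abs(r.fun).mean().round(2))
    return r.x
if __name__=='__main__':
    import sys
    edges(sys.argv[1])
    g=cv2.cvtColor(cv2.imread(sys.argv[1]),cv2.COLOR_BGR2GRAY).astype(int)
    for y in(190,196,205): print(y,g[y,276:360:2].tolist())
    c=cam('wrist'); print('dish near edge rows 174/177',onz(c,[(317,174),(317,177)],17).round(1).tolist())
    for x in(300,310,325,335): print(x,g[165:190,x].tolist())
E
python3 low.py pics/w12.png
```

```text
edge rows [193, 191, 190, 187, 188, 188, 187, 187, 187, 187, 186, 187, 188, 188, 189, 189, 191, 192]
bottom centre in tool [-1.84 -0.13] res 0.28
190 [139, 140, 136, 137, 140, 139, 139, 139, 136, 136, 134, 135, 139, 134, 126, 79, 73, 73, 73, 74, 73, 73, 72, 73, 72, 76, 95, 112, 155, 162, 162, 147, 136, 133, 129, 134, 133, 136, 133, 135, 138, 138]
196 [140, 141, 136, 137, 139, 141, 139, 138, 137, 135, 139, 72, 75, 76, 74, 75, 76, 74, 73, 74, 74, 74, 73, 74, 73, 72, 72, 71, 71, 70, 68, 112, 130, 132, 116, 134, 133, 136, 133, 136, 137, 137]
205 [140, 141, 136, 137, 139, 139, 139, 139, 69, 73, 91, 127, 127, 127, 129, 130, 100, 70, 58, 44, 47, 46, 43, 49, 58, 89, 117, 132, 132, 131, 122, 80, 68, 69, 112, 134, 134, 135, 133, 137, 134, 136]
dish near edge rows 174/177 [[446.7, 217.1, 17.0], [449.7, 217.4, 17.0]]
300 [136, 135, 137, 139, 136, 138, 136, 138, 136, 137, 137, 137, 136, 136, 135, 136, 137, 138, 137, 137, 136, 136, 138, 139, 138]
310 [133, 135, 135, 134, 134, 133, 134, 135, 134, 134, 132, 135, 111, 75, 116, 131, 107, 108, 138, 152, 156, 158, 161, 129, 86]
325 [134, 133, 135, 134, 135, 134, 133, 122, 84, 118, 126, 139, 150, 149, 148, 147, 150, 150, 151, 151, 149, 149, 152, 140, 94]
335 [138, 138, 137, 137, 138, 137, 139, 137, 137, 136, 140, 104, 107, 130, 133, 120, 137, 147, 150, 152, 151, 152, 153, 154, 158]
```

Emit:
{"fn": "servo_tool", "kwargs": {"plan": [[[1, -0.03, 0.15, 0, 0, 0, 0], [1, 0, 0, -0.4, 0, 0, 0], [1, 0, 0, -0.4, 0, 0, 0], [1, 0, 0, -0.1, 0, 0, 0], [1, 0, 0, 0, 0, 0, 0]]]}}

```text
t: 11.88
ee_pos: [462.3, 224.6, 181.3]
orientation: [0.115, -3.138, 0.001]
ft_force: [0.3, -0.1, -1.4]
width: 35.5
grasp_force: 30.0
```

Emit:
{"fn": "servo_tool", "kwargs": {"plan": [[[1, 0, 0, 0, 0, 0, 0], [1, 0, 0, 0, 0, 0, 0], [1, 0, 0, 0, 0, 0, 0]]]}}

```text
t: 12.13
ee_pos: [463.4, 224.9, 182.7]
orientation: [-0.115, 3.138, 0.001]
ft_force: [-0.1, -0.8, -1.8]
width: 35.9
grasp_force: 30.0
```

```bash
cat > chk.py <<'E'
import sys
from h import *
from low import edges
f=sys.argv[1]
o=readout.get_obs(); print(o['t'],o['ee_pos'],o['ft_force'],o['width'],o['grasp_force'])
R=cv2.Rodrigues(o['orientation'])[0]; print('R',R.round(4).tolist())
snap('wrist',f);c=cam('wrist')
e=edges(f); b=o['ee_pos']+R@np.r_[e,137.9]; print('probe bottom (image)',b.round(1), 'axis pt y=0',(o['ee_pos']+R@[-1,0,137.9]).round(1))
g=cv2.cvtColor(cv2.imread(f),cv2.COLOR_BGR2GRAY).astype(float); S=[]
for P in [[423,182.2,16],[418,261.7,16]]:
    x,y=proj(c,P)[0].round().astype(int); r=g[y-14:y+15,x-14:x+15]; m=(r<r.min()+25).astype(np.uint8)
    n,l,s,ct=cv2.connectedComponentsWithStats(m,connectivity=8); i=1+s[1:,4].argmax(); q=ct[i]+[x-14,y-14]; S.append(onz(c,[q],16)[0]); print('screw',s[i],S[-1].round(1))
print('dish',(np.mean(S,0)+[44.55,2.65,0]).round(1))
for x in(300,310,317,325,335): print(x,g[150:192,x].astype(int).tolist())
E
python3 chk.py pics/w13.png
```

```text
12.1333 [463.38586394 224.87554624 182.7323712 ] [-0.0733023  -0.8498328  -1.83083641] 35.94112054394439 29.99720335006714
R [[-0.9973, -0.0729, 0.0014], [-0.0729, 0.9973, 0.0006], [-0.0014, 0.0005, -1.0]]
edge rows [192, 186, 190, 189, 188, 188, 188, 187, 187, 187, 186, 187, 188, 189, 189, 184, 190, 188]
bottom centre in tool [-1.71  0.28] res 0.81
probe bottom (image) [465.3 225.4  44.8] axis pt y=0 [464.6 225.   44.8]
screw [ 9 10 10  9 66] [422.8 182.   16. ]
screw [10 10  9  9 67] [417.9 261.5  16. ]
dish [464.9 224.4  16. ]
300 [128, 130, 128, 129, 129, 130, 130, 130, 129, 129, 129, 129, 129, 128, 128, 129, 128, 128, 128, 128, 128, 129, 128, 129, 129, 127, 128, 128, 128, 126, 127, 126, 129, 129, 128, 127, 129, 133, 111, 96, 118, 128]
310 [130, 131, 129, 130, 130, 129, 130, 129, 129, 130, 129, 129, 129, 129, 130, 130, 130, 130, 128, 129, 129, 128, 130, 128, 128, 128, 128, 128, 128, 128, 129, 129, 110, 89, 118, 128, 106, 138, 125, 85, 70, 75]
317 [132, 132, 133, 132, 133, 132, 132, 132, 132, 132, 133, 133, 131, 132, 131, 132, 132, 132, 132, 131, 133, 132, 130, 131, 132, 130, 131, 131, 130, 130, 133, 94, 85, 118, 116, 130, 148, 123, 81, 70, 72, 71]
325 [133, 133, 132, 131, 133, 132, 132, 132, 131, 132, 131, 132, 131, 130, 131, 129, 131, 130, 131, 130, 131, 131, 129, 130, 130, 131, 128, 129, 129, 129, 128, 131, 108, 85, 117, 130, 127, 138, 133, 91, 68, 70]
335 [135, 134, 134, 135, 135, 134, 133, 135, 134, 135, 134, 134, 133, 134, 132, 133, 132, 133, 132, 131, 132, 132, 133, 132, 132, 133, 132, 133, 131, 132, 131, 131, 133, 131, 132, 132, 132, 130, 132, 132, 106, 92]
```

Centred within about 0.5 mm, and the recess edge is symmetric about the probe's column. Lowering the last 19 mm.

Emit:
{"fn": "servo_tool", "kwargs": {"plan": [[[1, -0.01, -0.01, -0.17, 0, 0, 0], [1, 0, 0, -0.17, 0, 0, 0], [1, 0, 0, -0.12, 0, 0, 0], [1, 0, 0, 0, 0, 0, 0], [1, 0, 0, 0, 0, 0, 0]]]}}

```text
t: 12.6
ee_pos: [462.2, 224.0, 162.8]
orientation: [0.115, -3.138, 0.001]
ft_force: [1.1, -0.1, -2.1]
width: 35.9
grasp_force: 30.0
```

Emit:
{"fn": "servo_tool", "kwargs": {"plan": [[[1, 0, 0, 0, 0, 0, 0], [1, 0, 0, 0, 0, 0, 0], [1, 0, 0, 0, 0, 0, 0], [1, 0, 0, 0, 0, 0, 0]]]}}

```text
t: 12.93
ee_pos: [462.6, 224.3, 163.6]
orientation: [-0.115, 3.139, 0.0]
ft_force: [1.0, -0.9, -2.9]
width: 36.1
grasp_force: 30.0
```

```bash
python3 chk.py pics/w14.png; python3 - <<'E'
from h import *
a=snap('top','pics/t14.png'); 
E
```

```text
12.9333 [462.61357459 224.25546093 163.64923201] [ 1.01737086 -0.9347146  -2.87045018] 36.139218056804665 29.99707281589508
R [[-0.9973, -0.0729, 0.0004], [-0.0729, 0.9973, 0.0002], [-0.0004, 0.0001, -1.0]]
edge rows [192, 191, 190, 189, 188, 188, 187, 187, 186, 186, 186, 187, 187, 188, 189, 189, 191, 192]
bottom centre in tool [-1.72 -0.06] res 0.23
probe bottom (image) [464.4 224.3  25.7] axis pt y=0 [463.7 224.4  25.7]
screw [ 9  9 10 10 77] [422.9 182.   16. ]
screw [ 9 10 10  9 75] [417.8 261.7  16. ]
dish [464.9 224.5  16. ]
300 [130, 131, 131, 130, 131, 129, 129, 129, 129, 130, 130, 129, 130, 129, 129, 129, 129, 129, 129, 129, 128, 129, 128, 128, 129, 129, 129, 129, 130, 129, 127, 128, 128, 128, 128, 128, 128, 129, 127, 128, 127, 129]
310 [130, 130, 131, 129, 131, 129, 129, 130, 131, 129, 130, 129, 130, 129, 130, 129, 130, 128, 128, 129, 129, 130, 129, 127, 128, 128, 127, 129, 128, 128, 128, 129, 129, 129, 128, 128, 126, 130, 110, 80, 73, 72]
317 [131, 131, 133, 132, 130, 131, 130, 132, 131, 131, 130, 131, 131, 131, 131, 132, 131, 130, 130, 130, 130, 131, 130, 130, 130, 129, 131, 130, 130, 131, 131, 130, 130, 130, 130, 129, 132, 94, 68, 70, 70, 71]
325 [136, 134, 134, 135, 134, 134, 134, 135, 135, 134, 135, 134, 134, 135, 134, 134, 134, 133, 133, 134, 135, 133, 134, 134, 135, 133, 136, 133, 134, 134, 134, 134, 133, 134, 134, 134, 133, 135, 100, 72, 71, 70]
335 [132, 132, 132, 133, 132, 132, 132, 133, 132, 133, 133, 132, 133, 132, 132, 131, 132, 132, 132, 132, 132, 132, 132, 132, 131, 131, 132, 132, 132, 132, 132, 133, 132, 131, 133, 132, 131, 131, 131, 132, 132, 133]
```

Probe end at (464.4, 224.3, 25.7) against the dish at (464.9, 224.5), about 7.7 mm above the rim. Handing in.

```bash
python3 -c "
from workcell import close_job
print(close_job())"
```

```text
the job is handed in; nothing more can be done
None
```

I handed in the job with the cover pushed open to its stop and the probe held upright over the dish; by my measurements it sits about 0.5 mm off centre and about 7.7 mm above the rim.

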